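Load the last specimen plate and clip the carrier's cover on

TASK

Take the metal specimen plate from the leaning stand and stand it on edge in the free slot of the three-slot carrier. Then fetch the clip-on cover from the bench, press it down squarely onto the carrier until both ends snap home and it sits fully down, and finish while still holding on to it and pressing it down firmly, without letting go. Leave the other two plates in their slots and do not disturb the things lying around.

Things in the scene. Friction and masses are not known exactly. Their poses are not given: they have to be found in the camera images.
- plate: The plate to move: aluminium, round brown specimen on each face, 70 mm wide (x), 8 thick (y), 78 high (z), 0.12 kg. Origin: middle of its bottom edge; z runs up in the plate. It starts in the leaning stand, tilted 0.35 rad from vertical, top leaning towards the robot; only its lower 34 mm are backed by the stand, above that both faces are free. It slides out along its own z.
- stand: Black stand fixed to the bench, foot 76 x 62 mm, in which the plate leans. Origin: middle of the foot's underside, below the plate's bottom edge (16 mm up). The plate leans towards the stand's +y. Front lip 7 mm high.
- carrier: Grey carrier fixed to the bench. Origin: centre of its underside, on the bench. Block 100 (x) by 228 (y) by 35 mm high with three slots at y = -38, 0, 38 mm, each 80 mm long in x, 12 wide in y, floor 10 mm above the bench, mouth chamfered 4 mm. Two plates stand in two slots, tops at 88 mm.
- pad: Black rubber pad 66 x 9 x 2 mm lying on the floor of the free slot (its underside, the origin, 10 mm above the bench), so it tells which slot is free. The plate stands on it, bottom edge 12 mm above the bench, top at 90 mm. Same axes as the carrier.
- plate_a: One of two plates already in the carrier, same shape and axes as the plate to move; origin at the middle of its bottom edge.
- plate_b: The other plate already in the carrier; the same.
- cover: Grey clip-on cover, 0.10 to 0.18 kg. Origin: centre of the underside of its panel, z up. Panel 60 (x) by 176 (y) by 5 mm. It starts standing on its two legs, origin 29 mm above the bench. It goes on with y along the carrier's y, either way round. In place over the carrier, the beads meet the lips with the origin about 107 mm above the bench; see cover_bead.
- eraser: Bystander: dark eraser 45 x 24 x 14 mm, origin under its centre.
- loupe: Bystander: black eye loupe 38 mm across, 36 mm high, origin under its centre.
- jar: Bystander: glass sample jar 48 mm across, 65 mm high, origin under its centre.
- pencil_cup: Bystander: dark steel cup 72 mm across, 90 mm high, origin under its centre.
- seat (a point): Carrier's centre at the height of the tops of its two end walls, 95 mm above the bench: the cover's origin lies here when fully home. The walls are 8 mm thick, 60 mm wide in x, centred at y = -74 and 74 mm of the carrier; the cover's panel lands on them.
- catch_lip (a point): Middle of the round lip (5 mm radius, along x) of one of the two steel spring catches, outside the end walls at y = -90.5 and 90.5 mm of the carrier, 75.5 mm above the bench. The lips give way outwards. The cover's legs go down between wall and lip.
- cover_rib (a point): Middle of the top of the cover's grip rib, 39 mm above the cover's origin. The rib is 44 mm long (cover's x), 12 mm thick (y) and stands 34 mm above the panel.
- cover_bead (a point): Centre of the bead (3 mm radius, along x) at the foot of one of the cover's two legs, at y = -85 and 85 mm, 26 mm below its origin; legs 40 mm wide, 4.5 thick (y 80.5 to 85). Pressing: the push rises to 10 to 18 N, drops suddenly as the beads pass the lips (origin near 101 mm; the lips then pull it down) and rises again when the panel lands at 95 mm.

How it is judged:
By the outcome, as a careful person would: the job done as asked, in the order asked, and still so for the second after the job is handed in, while the arm keeps its last pose, push and grip.
It also fails if it takes over 72 s, if anything falls off the work surface, if the arm or the gripper's body presses on something with over 40 N, if the wrist force passes 120 N, or if a joint passes its speed limit or range.

ROBOT

A 6-joint arm with a two-finger parallel gripper is mounted at the origin on the work surface. World frame = base frame: x ahead of the robot, y to its left, z up, the work surface at z = 0. Lengths are in m, angles in degrees, forces in N, time in s.
With the tool pointing down it reaches from about 0.25 to 0.8 m from the base axis. Payload 3.9 kg.
Tool frame: the origin (TCP) lies between the finger pads; the fingertips stand 25 mm ahead of it and the grasp point (between the pads) lies 6 mm ahead of it; z points along the fingers, y is the line along which they close (so a half turn about z gives the same grasp; the last joint's range is limited). The gripper opens to 85 mm and grips with 20 to 120 N. Pads are 22 mm wide; open, the fingers measure 114 mm over their backs; the gripper's body (76 mm by 85 mm) begins 54 mm behind the grasp point. The pads swing forward as they close: fully open they stand 13 mm farther back than shut.
Start: joints at [-71.792, 14.897, -7.913, 67.191, 0, 90], TCP at [0.164, -0.499, 0.256] pointing down, gripper open.
Joint ranges: [-159.42, 159.42], [-47.68, 98.78], [-73.54, 78.23], [-108.79, 121.32], [-90, 84.71], [-180, 180]. Speed limits (degrees/s): [147.25, 147.25, 180, 180, 180, 180].

INTERFACE

Orientations are given as [roll, pitch, yaw] about the fixed x, y, z axes, in that order (R = Rz(yaw) Ry(pitch) Rx(roll)).
In Python, from bench import * gives the robot as it stands.
- The arm moves only by the shell command python3 -m inch 'ROWS' [OPENING]. ROWS is a JSON object of lists of equal length, an entry for each row: "travel": the shift along the tool's x, y, z each as a share of 300 mm, from -1 to 1, a list of three; "rot": the turn, a rotation vector about the tool's x, y, z each as a share of 2 pi rad, from -1 to 1, a list of three. In form: {"travel": [[tx, ty, tz], ...], "rot": [[wx, wy, wz], ...]}. A call has 1 to 5 rows; each row shifts and turns the commanded pose from where the row before left it, along the tool's axes as they then stand; what a row does not reach is not made up. A row lasts 1/8 s, in which the tool goes at most 62.5 mm and 10.7 degrees, less where a joint would pass 70% of its speed; a pose out of reach is approached as far as the arm can. A call with a number of a shift or a turn outside -1 to 1 is refused whole. A call with a gripper value outside its range is refused whole. OPENING is the opening, from -1 (shut) to 1 (fully open), so that 0 is half open, set as the call begins (- or left out, the last holds). The fingers move at their own pace and stop on an object; the grip force is fixed at half the most. Time passes only in rows, so rows that do not move let the fingers close. It gives the time, the measured TCP pose, the force, the opening and the grip force at its end, in the units of the state.
- get_state(): the state, without advancing time (a new reading comes with each control period).
- grab_frame(name): name is "scene" or "top" or "wrist"; returns a dict with "pixels" (400x640x3 uint8, red, green, blue), "z_map" (400x640 float32, m along the optical axis (not along the pixel's ray), 0 where there is no reading), "camera_matrix" (3x3 intrinsics, pixels), "R" (3x3) and "t" (3): a world point X has camera coordinates R X + t. Camera axes: x right, y down, z forward; pixel columns grow to the right and rows downward; lengths in m; the calibration is good to about 2 mm. A picture is of the moment at which its call begins.
- job_done(): hands the job in; it is judged then, once.
Trained networks look in a picture, given as the dict that the camera call returned (one of the last four; its "shot" number tells which), for a name from the list of things; names that differ only in an ending like _2 or _b are one class to them, and where a whole thing is asked for, a point or a joint stands for the part that bears it (a point fixed in the world has none). Each returns a list of dicts, best first, with "conf" (0 to 1); they miss things now and then, are a little off and sometimes report something else, mostly with a low value. They report only what shows in the picture. A call takes as long as a camera call.
- outline_of(picture, target): "region" (400x640 bool, what is visible of it) and "pixel" ([column, row] in pixels, amid what is visible of it).
The state is a dict: "clock": time; "qpos": joint angles; "joint_vel": joint speeds; "effort": joint torques, N m; "tcp_pos": TCP position; "eef_rot": TCP orientation; "wrist_force": force on the tool from outside, world axes, zero at the start; "moment": the same for the moment, N m; "opening": finger opening in m; "grasp_force": force on a finger pad.
Only numpy, scipy, OpenCV 4.12 (cv2) and the standard library are available. Lean on these libraries where they do the work, as an engineer would, in place of code of your own. Each camera call takes 0.05 s, during which the arm holds its last target. There are 200 camera calls.

## Working session

There is one attempt and no reset: what is moved stays moved. The work goes in short steps, Python scripts to look and compute and a shell command to move; the robot and the scene stay as the last step left them, time stands still between calls to the robot, and variables do not carry over. Pictures are saved under pics/ and viewed, at most 10 in all, crops included, and the job is handed in when it is done.

```bash
mkdir -p pics; ls
cat > h.py <<'E'
from bench import *
import numpy as np, cv2
from scipy.spatial.transform import Rotation as Rot
def cloud(f,m=None):
    z=f["z_map"]; K=f["camera_matrix"]; v,u=np.nonzero((z>0)&(m if m is not None else True))
    d=z[v,u]; c=np.c_[(u-K[0,2])/K[0,0]*d,(v-K[1,2])/K[1,1]*d,d]
    return (c-f["t"])@f["R"]
E
python3 - <<'E'
from h import *
s=get_state(); print({k:s[k] for k in("clock","tcp_pos","eef_rot","opening","wrist_force")})
for n in("top","scene"):
    f=grab_frame(n); cv2.imwrite(f"pics/{n}0.png",f["pixels"][:,:,::-1])
    for t in("plate","stand","carrier","pad","cover","cover_rib","catch_lip","eraser","loupe","jar","pencil_cup"):
        for o in outline_of(f,t)[:3]:
            p=cloud(f,o["region"])
            if len(p)<5: continue
            r=cv2.minAreaRect(p[:,:2].astype(np.float32)*1000)
            print(n,t,round(o["conf"],2),np.round(o["pixel"]),len(p),"med",np.round(np.median(p,0),3),"z",np.round(np.percentile(p[:,2],[2,98]),3),"rect",np.round(r[0]),np.round(r[1]),round(r[2],1))
E
```

```text
pics
{'clock': 0.0, 'tcp_pos': array([ 0.16384573, -0.49809958,  0.25546957]), 'eef_rot': array([-1.79887937e+02, -8.33991067e-04,  1.82065579e+01]), 'opening': 0.08549636724492804, 'wrist_force': array([-0.02612398, -0.0562967 , -0.16786547])}
top plate 0.87 [356. 234.] 320 med [ 0.517 -0.062  0.071] z [0.026 0.092] rect [518. -62.] [68. 33.] 72.6
top plate 0.56 [226. 214.] 306 med [0.563 0.244 0.068] z [0.024 0.09 ] rect [567. 252.] [27. 69.] 81.1
top plate 0.5 [257. 220.] 247 med [0.552 0.169 0.078] z [0.024 0.09 ] rect [553. 170.] [10. 69.] 80.2
top stand 0.64 [351. 227.] 365 med [ 0.534 -0.061  0.008] z [0.003 0.026] rect [524. -62.] [74. 62.] 75.0
top stand 0.54 [242. 212.] 34 med [0.573 0.209 0.012] z [0.008 0.016] rect [559. 209.] [ 6. 58.] 82.1
top carrier 0.66 [244. 220.] 3332 med [0.556 0.206 0.036] z [0.014 0.095] rect [564. 218.] [248. 105.] 80.4
top carrier 0.32 [242. 217.] 64 med [0.556 0.211 0.012] z [0.007 0.028] rect [558. 209.] [12. 55.] 82.2
top carrier 0.29 [440. 220.] 1843 med [ 0.549 -0.278  0.034] z [0.029 0.068] rect [ 553. -284.] [177.  72.] 7.3
top cover 0.
[... 2132 characters left out ...]
 0.018] rect [ 365. -140.] [21. 38.] 35.2
scene loupe 0.86 [348. 250.] 321 med [0.751 0.016 0.034] z [0.002 0.04 ] rect [732.  30.] [37. 72.] 53.4
scene loupe 0.51 [350. 174.] 316 med [0.564 0.164 0.066] z [0.031 0.092] rect [550. 173.] [41. 91.] 50.5
scene jar 0.88 [306. 294.] 717 med [ 0.806 -0.13   0.056] z [0.007 0.069] rect [ 789. -129.] [63. 47.] 30.1
scene pencil_cup 0.68 [438. 178.] 1043 med [0.704 0.341 0.064] z [0.004 0.093] rect [666. 400.] [ 71. 192.] 32.1
scene pencil_cup 0.52 [363. 178.] 3112 med [0.585 0.191 0.037] z [0.002 0.096] rect [522. 243.] [291. 199.] 80.7
scene pencil_cup 0.44 [304. 295.] 705 med [ 0.806 -0.13   0.056] z [0.007 0.069] rect [ 789. -129.] [63. 47.] 30.1
```

View pics/top0.png

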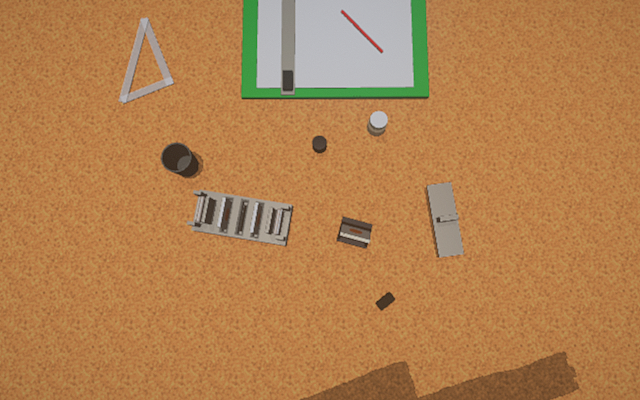

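```bash
cat >> h.py <<'E'
import math
def plan(pos,R,show=True,step=0.05,rstep=9.5):
    "rows from measured pose to target TCP pose; travel and rot shares"
    s=get_state(); p=np.array(s["tcp_pos"]); R0=Rot.from_euler("xyz",s["eef_rot"],degrees=True)
    w=(R0.inv()*R).as_rotvec(); d=np.array(pos)-p
    n=max(1,math.ceil(np.linalg.norm(d)/step-1e-6),math.ceil(np.degrees(np.linalg.norm(w))/rstep-1e-6))
    print("n",n,"rot/row",np.round(w/n/2/np.pi,4).tolist()," total mm",np.round(d*1000,1))
    T=[]
    for i in range(n):
        Ri=R0*Rot.from_rotvec(w*i/n); T.append(np.round(Ri.inv().apply(d/n)/.3,3).tolist())
    if np.linalg.norm(w)<0.01: print("travel/row",np.round(R0.inv().apply(d/n)/.3,4))
    else: print(T)
def yawR(y): return Rot.from_euler("xyz",[180,0,y],degrees=True)
E
python3 - <<'E'
from h import *
for n in("top","scene"):
    f=grab_frame(n)
    # plate to move
    o=[o for o in outline_of(f,"plate")]
    for q in o[:4]:
        P=cloud(f,q["region"]); c=np.median(P,0)
        if abs(c[1]+.062)<.04 and .45<c[0]<.6:
            P=P[np.linalg.norm(P-c,axis=1)<.06]
            # ransac planes
            rng=np.random.default_rng(0);best=None
            for _ in range(500):
                a,b,e=P[rng.choice(len(P),3,False)];m=np.cross(b-a,e-a)
                if np.linalg.norm(m)<1e-6: continue
                m/=np.linalg.norm(m);k=abs((P-a)@m)<.0015
                if best is None or k.sum()>best.sum(): best=k
            Q=P[best];cc=Q.mean(0);m=np.linalg.svd(Q-cc)[2][2];m*=np.sign(m[2])
            print(n,"plate plane n",m.round(3),"tilt of normal from horiz",np.degrees(np.arcsin(m[2])).round(1),"az",np.degrees(np.arctan2(m[1],m[0])).round(1),len(Q),"/",len(P),cc.round(4))
            x=np.cross([0,0,1],m);x/=np.linalg.norm(x);u=np.cross(m,x);L=(Q-cc)
            print("  x ext",np.percentile(L@x,[1,99]).round(4),"u ext",np.percentile(L@u,[1,99]).round(4),"x",x.round(3),"u",u.round(3))
    P=cloud(f)
    # carrier walls & end tops: z .092-.098
    C=P[(abs(P[:,0]-.56)<.2)&(abs(P[:,1]-.206)<.15)]
    for lo,hi in((.085,.0925),(.0935,.099),(.031,.038),(.072,.083)):
        k=C[(C[:,2]>lo)&(C[:,2]<hi)]
        for nm,g in(("lo",k[k[:,1]<.206]),("hi",k[k[:,1]>.206])):
            if len(g)>5:
                r=cv2.minAreaRect(g[:,:2].astype(np.float32)*1000);print(n,"carr",lo,nm,len(g),np.round(r[0],1),np.round(r[1],1),round(r[2],1),"z",np.median(g[:,2]).round(4))
    D=P[(abs(P[:,0]-.55)<.13)&(abs(P[:,1]+.28)<.09)]
    for lo,hi in((.028,.042),(.06,.075)):
        k=D[(D[:,2]>lo)&(D[:,2]<hi)];r=cv2.minAreaRect(k[:,:2].astype(np.float32)*1000);print(n,"cover",lo,len(k),np.round(r[0],1),np.round(r[1],1),round(r[2],1),"z",np.median(k[:,2]).round(4),k.mean(0).round(4))
E
```

```text
top plate plane n [ 0.899 -0.25   0.359] tilt of normal from horiz 21.0 az -15.5 273 / 352 [ 0.5201 -0.0622  0.0601]
  x ext [-0.0342  0.0343] u ext [-0.0409  0.0337] x [ 0.268  0.963 -0.   ] u [-0.346  0.096  0.933]
top carr 0.085 lo 151 [547.7 137. ] [77.8 79.7] 80.4 z 0.0876
top carr 0.085 hi 256 [631.6 296.9] [216.7  99.6] 14.2 z 0.088
top carr 0.0935 lo 65 [547.6 135.7] [ 7.5 57.7] 80.2 z 0.0949
top carr 0.0935 hi 61 [624.3 291.9] [163.1  24.3] 12.6 z 0.0949
top carr 0.031 lo 1055 [550.7 154.7] [118.4 100.3] 80.7 z 0.0346
top carr 0.031 hi 1029 [616.3 279.5] [214.4 144. ] 0.9 z 0.0344
top carr 0.072 lo 193 [546.7 133.9] [71.7 79.1] 80.3 z 0.0791
top carr 0.072 hi 280 [630.9 295.8] [214.7  95.8] 15.1 z 0.0791
top cover 0.028 1717 [ 552.8 -278.9] [176.1  61.9] 7.9 z 0.0337 [ 0.5514 -0.2786  0.0337]
top cover 0.06 103 [ 552.7 -278.9] [12.1 43.2] 8.0 z 0.0673 [ 0.5525 -0.278   0.0671]
scene plate plane n [ 0.904 -0.254  0.345] tilt of normal from horiz 20.2 az -15.7 440 / 798 [ 0.5226 -0.0653  0.0605]
  x ext [-0.034   0.0338] u ext [-0.0355  0.0344] x [ 0.27   0.963 -0.   ] u [-0.332  0.093  0.939]
scene carr 0.085 lo 139 [550.2 134.2] [77.8 83.2] 80.1 z 0.0887
scene carr 0.085 hi 230 [633.4 295.6] [221.1 101. ] 16.4 z 0.0891
scene carr 0.0935 lo 59 [550.2 131.9] [ 9.2 60.4] 80.6 z 0.097
scene carr 0.0935 hi 57 [642.1 305.9] [193.7  38.7] 22.0 z 0.0964
scene carr 0.031 lo 441 [553.8 152.4] [122.3 103.9] 80.4 z 0.0361
scene carr 0.031 hi 498 [627.8 271.5] [257.5  90.9] 32.3 z 0.0358
scene carr 0.072 lo 225 [550.8 133.1] [76.2 83.5] 80.2 z 0.0789
scene carr 0.072 hi 302 [634.1 294.7] [219.4 100.2] 15.6 z 0.0783
scene cover 0.028 1395 [ 554.6 -281.8] [179.5  61.1] 7.7 z 0.0355 [ 0.5657 -0.2825  0.0355]
scene cover 0.06 143 [ 555.2 -281.9] [16.5 44.2] 6.0 z 0.0682 [ 0.5578 -0.282   0.0671]
```

```bash
cat >> h.py <<'E'
U=np.array([-.3303,.0922,.9394]); N=np.array([.9047,-.2526,.3429])
RP=Rot.from_matrix(np.c_[np.cross(N,-U),N,-U])
TOP=np.array([.5062,-.0596,.0905])
E
python3 - <<'E'
from h import *
plan(TOP+.10*U,RP)
E
```

```text
n 11 rot/row [-0.0046, 0.0025, -0.014]  total mm [309.1 448.3 -71.9]
[[0.131, -0.1, 0.022], [0.139, -0.088, 0.021], [0.146, -0.076, 0.021], [0.152, -0.064, 0.021], [0.157, -0.051, 0.022], [0.161, -0.038, 0.023], [0.163, -0.024, 0.025], [0.164, -0.01, 0.027], [0.164, 0.003, 0.029], [0.162, 0.017, 0.032], [0.16, 0.03, 0.035]]
```

```bash
python3 -m inch '{"travel":[[0.131,-0.1,0.022],[0.139,-0.088,0.021],[0.146,-0.076,0.021],[0.152,-0.064,0.021],[0.157,-0.051,0.022]],"rot":[[-0.0046,0.0025,-0.014],[-0.0046,0.0025,-0.014],[-0.0046,0.0025,-0.014],[-0.0046,0.0025,-0.014],[-0.0046,0.0025,-0.014]]}' 0.2 && python3 -m inch '{"travel":[[0.161,-0.038,0.023],[0.163,-0.024,0.025],[0.164,-0.01,0.027],[0.164,0.003,0.029],[0.162,0.017,0.032]],"rot":[[-0.0046,0.0025,-0.014],[-0.0046,0.0025,-0.014],[-0.0046,0.0025,-0.014],[-0.0046,0.0025,-0.014],[-0.0046,0.0025,-0.014]]}' && python3 -m inch '{"travel":[[0.16,0.03,0.035],[0,0,0],[0,0,0]],"rot":[[-0.0046,0.0025,-0.014],[0,0,0],[0,0,0]]}'
python3 - <<'E'
from h import *
f=grab_frame("wrist"); cv2.imwrite("pics/w1.png",f["pixels"][:,:,::-1])
P=cloud(f)
s=get_state();R0=Rot.from_euler("xyz",s["eef_rot"],degrees=True);print(s["tcp_pos"],s["eef_rot"],s["opening"])
print("cam pos",(-f["R"].T@f["t"]).round(3))
Q=P[(np.linalg.norm(P-(TOP-.03*U),axis=1)<.06)&(P[:,2]>.04)]
L=(Q-TOP)@np.c_[np.cross(U,N)*-1,N,U]
print(len(Q)); 
# top edge strip
T=L[(L[:,2]>-.012)&(abs(L[:,1])<.012)]
print("top x",np.percentile(T[:,0],[1,99]).round(4),"n",np.percentile(T[:,1],[1,50,99]).round(4),"u",np.percentile(T[:,2],[1,50,99]).round(4),len(T))
T2=L[(L[:,2]<-.015)&(abs(L[:,1])<.012)];print(len(T2),np.percentile(T2[:,1],[1,50,99]).round(4) if len(T2) else "")
plan(TOP-.010*U,RP)
E
```

```text
clock: 2.02
tcp_pos: [0.305, -0.294, 0.2238]
eef_rot: [170.9, -2.6, 43.8]
wrist_force: [0.3, 0.1, 0.7]
opening: 0.0512
grasp_force: 0.0
clock: 2.65
tcp_pos: [0.4459, -0.09, 0.1918]
eef_rot: [161.7, -1.0, 69.4]
wrist_force: [0.9, 0.2, -0.0]
opening: 0.0509
grasp_force: 0.0
clock: 3.02
tcp_pos: [0.4727, -0.0507, 0.185]
eef_rot: [160.1, -0.1, 74.3]
wrist_force: [0.8, -0.3, 0.5]
opening: 0.0509
grasp_force: 0.0
[ 0.4727092  -0.05125713  0.18518088] [ 1.60117330e+02 -1.47630885e-01  7.41956794e+01] 0.051289233644504786
cam pos [0.456 0.034 0.295]
1341
top x [-0.0332  0.0355] n [-0.0027  0.0009  0.0049] u [-0.0079 -0.0027 -0.0012] 840
497 [-0.0087 -0.0057  0.0044]
n 3 rot/row [-0.0002, -0.0001, -0.0002]  total mm [  36.8   -9.3 -104.1]
travel/row [0.0009 0.0003 0.1231]
```

View pics/w1.png

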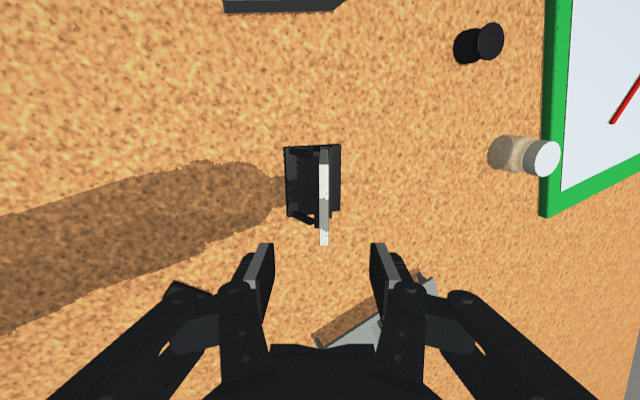

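```bash
python3 -m inch '{"travel":[[0.002,0.002,0.124],[0.001,0,0.124],[0,0,0.124],[0,0,0]],"rot":[[0,0,0],[0,0,0],[0,0,0],[0,0,0]]}' && python3 -m inch '{"travel":[[0,0,0],[0,0,0],[0,0,0],[0,0,0],[0,0,0]],"rot":[[0,0,0],[0,0,0],[0,0,0],[0,0,0],[0,0,0]]}' -1
```

```text
clock: 3.58
tcp_pos: [0.5086, -0.0613, 0.0782]
eef_rot: [160.4, -0.1, 74.1]
wrist_force: [-1.1, 0.2, -0.6]
opening: 0.0512
grasp_force: 0.0
clock: 4.2
tcp_pos: [0.5115, -0.0602, 0.0823]
eef_rot: [159.9, -0.2, 74.2]
wrist_force: [-3.5, -1.0, 6.5]
opening: 0.0074
grasp_force: 59.0
```

```bash
python3 -m inch '{"travel":[[0,0,-0.06],[0,0,-0.12],[0,0,-0.15],[0,0,-0.17],[0,0,0]],"rot":[[0,0,0],[0,0,0],[0,0,0],[0,0,0],[0,0,0]]}'
python3 - <<'E'
from h import *
s=get_state();p=np.array(s["tcp_pos"]);R0=Rot.from_euler("xyz",s["eef_rot"],degrees=True)
print(p,s["opening"],s["grasp_force"])
f=grab_frame("wrist"); cv2.imwrite("pics/w2.png",f["pixels"][:,:,::-1])
for o in outline_of(f,"plate")[:2]:
    L=R0.inv().apply(cloud(f,o["region"])-p);print(o["conf"],len(L),np.percentile(L,[2,50,98],axis=0).round(4).tolist())
for n in("scene","top"):
  f=grab_frame(n)
  P=cloud(f);L=R0.inv().apply(P-p)
  k=(abs(L[:,0])<.05)&(abs(L[:,1])<.007)&(L[:,2]>.028)&(L[:,2]<.1)
  L=L[k];print(n,len(L),np.percentile(L,[2,50,98],axis=0).round(4).tolist())
  if n=="scene": cv2.imwrite("pics/s2.png",f["pixels"][:,:,::-1][80:360,100:560])
yc=-10
plan([.5614,.2068,.23],yawR(-9.7))
E
```

```text
clock: 4.82
tcp_pos: [0.4632, -0.0463, 0.2266]
eef_rot: [159.6, -0.3, 74.3]
wrist_force: [0.9, 0.3, -0.4]
opening: 0.0074
grasp_force: 59.3
[ 0.46315026 -0.04627281  0.22658321] 0.007407139795558593 59.33476209640503
0.66 2994 [[-0.0349, -0.0086, -0.0078], [0.0121, -0.0, -0.0065], [0.0326, 0.0041, 0.211]]
scene 544 [[-0.0363, -0.0029, 0.0289], [-0.003, 0.0011, 0.0499], [0.031, 0.0048, 0.071]]
top 125 [[-0.0344, -0.0041, 0.0291], [0.0149, -0.003, 0.0501], [0.0338, -0.002, 0.0725]]
n 10 rot/row [0.0044, -0.0041, 0.0231]  total mm [101.  253.2   9.7]
[[0.09, 0.01, 0.0], [0.091, -0.003, -0.002], [0.089, -0.016, -0.004], [0.086, -0.029, -0.006], [0.081, -0.042, -0.007], [0.074, -0.053, -0.007], [0.065, -0.063, -0.008], [0.055, -0.072, -0.007], [0.044, -0.079, -0.006], [0.032, -0.085, -0.005]]
```

View pics/s2.png

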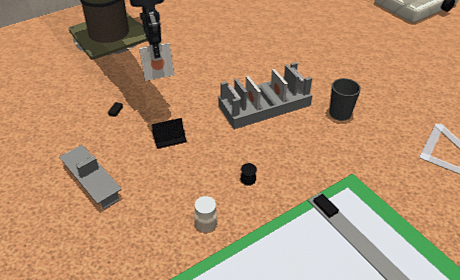

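```bash
python3 -m inch '{"travel":[[0.09,0.01,0],[0.091,-0.003,-0.002],[0.089,-0.016,-0.004],[0.086,-0.029,-0.006],[0.081,-0.042,-0.007]],"rot":[[0.0044,-0.0041,0.0231],[0.0044,-0.0041,0.0231],[0.0044,-0.0041,0.0231],[0.0044,-0.0041,0.0231],[0.0044,-0.0041,0.0231]]}' && python3 -m inch '{"travel":[[0.074,-0.053,-0.007],[0.065,-0.063,-0.008],[0.055,-0.072,-0.007],[0.044,-0.079,-0.006],[0.032,-0.085,-0.005]],"rot":[[0.0044,-0.0041,0.0231],[0.0044,-0.0041,0.0231],[0.0044,-0.0041,0.0231],[0.0044,-0.0041,0.0231],[0.0044,-0.0041,0.0231]]}' && python3 -m inch '{"travel":[[0,0,0],[0,0,0]],"rot":[[0,0,0],[0,0,0]]}'
cat >> h.py <<'E'
def carrier(f,th=np.radians(-9.7),c0=np.array([.5614,.2068])):
    P=cloud(f); x=np.array([np.cos(th),np.sin(th)]); y=np.array([-np.sin(th),np.cos(th)])
    L=np.c_[(P[:,:2]-c0)@x,(P[:,:2]-c0)@y,P[:,2]]
    for nm,a,b,zl,zh in(("wall-",-84,-64,93,98.5),("wall+",64,84,93,98.5),("pl-",-48,-28,84,92),("pl+",28,48,84,92),("lip-",-100,-84,60,82),("lip+",84,100,60,82)):
        k=L[(abs(L[:,0])<.05)&(L[:,1]>a/1e3)&(L[:,1]<b/1e3)&(L[:,2]>zl/1e3)&(L[:,2]<zh/1e3)]*1e3
        if len(k)>8:
            s=np.polyfit(k[:,0],k[:,1],1)[0]
            print(nm,len(k),"x",np.percentile(k[:,0],[2,98]).round(1),"y",np.percentile(k[:,1],[2,50,98]).round(1),"z",np.median(k[:,2]).round(1),"slope deg",np.degrees(s).round(1))
E
python3 - <<'E'
from h import *
s=get_state();print(s["tcp_pos"],s["eef_rot"])
for n in("wrist","top","scene"):
    f=grab_frame(n); print(n); carrier(f)
    if n=="wrist":
        cv2.imwrite("pics/w3.png",f["pixels"][:,:,::-1])
        L=Rot.from_euler("xyz",s["eef_rot"],degrees=True).inv().apply(cloud(f)-s["tcp_pos"]);k=L[(abs(L[:,0])<.05)&(abs(L[:,1])<.012)&(abs(L[:,2]+.007)<.006)];print(len(k),np.percentile(k,[2,50,98],axis=0).round(4).tolist())
E
```

```text
clock: 5.65
tcp_pos: [0.5117, 0.0809, 0.2246]
eef_rot: [170.1, -3.8, 31.9]
wrist_force: [0.6, -0.0, -1.2]
opening: 0.0073
grasp_force: 59.2
clock: 6.28
tcp_pos: [0.5765, 0.0649, 0.2318]
eef_rot: [-173.5, 1.3, 3.2]
wrist_force: [-0.1, 0.3, -1.7]
opening: 0.0072
grasp_force: 59.3
clock: 6.52
tcp_pos: [0.5756, 0.0654, 0.2325]
eef_rot: [-173.6, 1.3, 3.3]
wrist_force: [-0.1, 0.6, -0.8]
opening: 0.0071
grasp_force: 59.3
[0.57560693 0.06539482 0.23245245] [-173.64163183    1.26511783    3.30247278]
wrist
wall- 466 x [-27.4  30. ] y [-79.1 -75.3 -71.4] z 94.5 slope deg 0.1
wall+ 479 x [-28.4  29.3] y [68.3 72.2 76.5] z 94.4 slope deg 0.2
pl- 575 x [-32.6  35. ] y [-43.3 -39.8 -35.4] z 87.3 slope deg 0.2
pl+ 611 x [-33.   34.3] y [32.4 35.6 40.5] z 87.3 slope deg 0.1
lip- 775 x [-31.7  40.4] y [-98.9 -94.4 -87.2] z 78.9 slope deg 0.5
lip+ 648 x [-37.2  40.1] y [85.6 93.1 98.8] z 78.8 slope deg -0.6
3168 [[-0.0297, -0.0079, -0.0124], [0.0088, 0.0013, -0.0071], [0.034, 0.0097, -0.002]]
top
wall+ 77 x [-31.4  26.3] y [71.2 75.1 78.9] z 94.9 slope deg -0.4
pl- 31 x [-34.8  30.4] y [-34.9 -33.5 -32.3] z 87.5 slope deg 0.3
pl+ 110 x [-36.   30.7] y [35.2 38.9 43.2] z 87.6 slope deg -0.1
lip+ 158 x [-39.9  34.3] y [87.  93.6 99.6] z 78.5 slope deg 0.8
scene
wall- 52 x [-24.6  31.6] y [-79.3 -74.8 -70.8] z 96.2 slope deg -1.5
wall+ 55 x [-28.5  30.5] y [68.1 71.6 77.2] z 96.4 slope deg 0.8
pl- 74 x [-30.6  35. ] y [-44.5 -40.6 -34.6] z 89.1 slope deg 0.9
pl+ 71 x [-33.6  34.1] y [31.4 35.8 41.1] z 88.8 slope deg 0.6
lip- 108 x [-33.5  41.7] y [-99.9 -97.2 -87.5] z 76.9 slope deg 0.8
lip+ 78 x [-34.2  41.6] y [85.9 94.4 99.4] z 77.1 slope deg 0.5
```

View pics/w3.png

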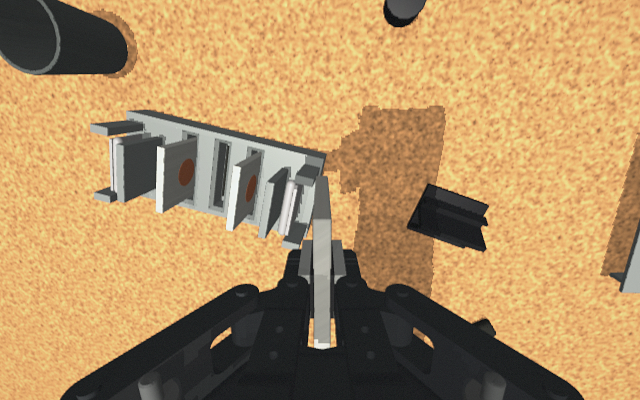

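Run:
```python
from h import *
plan([.562,.2049,.20],yawR(-9.7),step=.032)
```

```text
n 5 rot/row [-0.0034, 0.001, 0.0072]  total mm [-13.5 138.6 -33.7]
[[-0.003, -0.09, 0.033], [-0.007, -0.09, 0.031], [-0.012, -0.09, 0.029], [-0.016, -0.09, 0.027], [-0.02, -0.09, 0.025]]
```

```bash
python3 -m inch '{"travel":[[-0.003,-0.09,0.033],[-0.007,-0.09,0.031],[-0.012,-0.09,0.029],[-0.016,-0.09,0.027],[-0.02,-0.09,0.025]],"rot":[[-0.0034,0.001,0.0072],[-0.0034,0.001,0.0072],[-0.0034,0.001,0.0072],[-0.0034,0.001,0.0072],[-0.0034,0.001,0.0072]]}' && python3 -m inch '{"travel":[[0,0,0],[0,0,0]],"rot":[[0,0,0],[0,0,0]]}'
python3 - <<'E'
from h import *
s=get_state();print(s["tcp_pos"],s["eef_rot"])
f=grab_frame("wrist"); carrier(f,c0=np.array([.562,.2049]))
R0=Rot.from_euler("xyz",s["eef_rot"],degrees=True)
L=R0.inv().apply(cloud(f)-s["tcp_pos"])*1e3
for a,b in((-10,-3),(0,10),(10,20),(30,45),(45,60),(60,70)):
    k=L[(abs(L[:,0])<45)&(abs(L[:,1])<9)&(L[:,2]>a)&(L[:,2]<b)]
    if len(k)>5: print(a,b,len(k),np.percentile(k,[2,50,98],axis=0).round(1).tolist())
plan([.562,.2049,.20],yawR(-9.7),step=.032)
cv2.imwrite("pics/w4.png",f["pixels"][:,:,::-1])
E
```

```text
clock: 7.3
tcp_pos: [0.5577, 0.0636, 0.2062]
eef_rot: [-173.1, 0.8, 2.9]
wrist_force: [-0.7, 0.1, -1.5]
opening: 0.0071
grasp_force: 59.3
clock: 7.55
tcp_pos: [0.5585, 0.0636, 0.2068]
eef_rot: [-173.1, 0.8, 2.9]
wrist_force: [0.2, -0.3, -1.9]
opening: 0.007
grasp_force: 59.3
[0.55849097 0.0635909  0.20683889] [-173.13161657    0.75322508    2.94808842]
wall- 572 x [-28.8  28.7] y [-77.3 -73.7 -69.7] z 94.4 slope deg 0.1
wall+ 588 x [-28.8  28.5] y [69.9 73.7 78.2] z 94.4 slope deg 0.1
pl- 722 x [-33.5  33.8] y [-41.6 -38.2 -33.8] z 87.3 slope deg 0.2
pl+ 787 x [-33.6  33.7] y [34.1 37.2 42.4] z 87.3 slope deg -0.0
lip- 1029 x [-32.6  39.5] y [-99.  -93.2 -85.5] z 78.9 slope deg 0.7
lip+ 649 x [-37.8  39.2] y [87.8 95.1 98.9] z 78.5 slope deg -1.2
-10 -3 2492 [[-30.3, -6.2, -8.7], [9.9, 1.3, -7.1], [34.0, 6.4, -4.1]]
0 10 344 [[10.4, -8.4, 0.1], [11.2, -0.3, 4.8], [34.4, 8.7, 9.8]]
10 20 259 [[10.4, -8.5, 10.2], [11.2, -0.2, 14.6], [34.3, 8.7, 19.7]]
30 45 107 [[33.4, -2.2, 30.4], [33.9, 1.7, 37.3], [34.2, 5.1, 44.7]]
45 60 80 [[33.2, -2.5, 46.3], [33.8, 1.1, 52.4], [34.2, 5.0, 59.4]]
60 70 46 [[33.3, -2.2, 60.4], [33.8, 1.1, 64.6], [34.0, 5.0, 69.7]]
n 5 rot/row [-0.0038, 0.0008, 0.007]  total mm [  3.4 141.3  -6.9]
[[0.007, -0.093, 0.016], [0.003, -0.093, 0.014], [-0.001, -0.094, 0.011], [-0.005, -0.094, 0.009], [-0.01, -0.094, 0.007]]
```

View pics/w4.png

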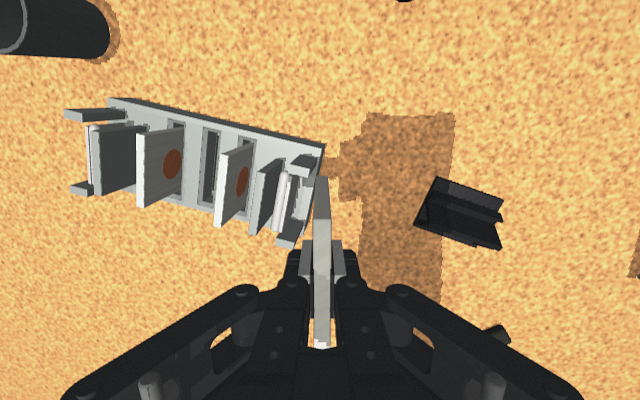

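Run:
```python
from h import *
s=get_state();print(np.round(s["qpos"],1),np.round(s["effort"],1),s["wrist_force"])
```

```text
[  2.9  20.4  -7.8  62.6   6.9 179.9] [ -0.  -45.8  24.9   0.2   0.5   0. ] [-0.05358314 -1.48391392 -1.25950607]
```

Run:
```python
from h import *
plan([.54,.09,.215],yawR(88),rstep=8.6)
```

```text
n 10 rot/row [-0.0017, -0.0012, -0.0236]  total mm [-18.6  26.4   8.1]
[[-0.006, -0.009, -0.002], [-0.004, -0.01, -0.002], [-0.003, -0.011, -0.002], [-0.001, -0.011, -0.002], [0.0, -0.011, -0.002], [0.002, -0.011, -0.002], [0.004, -0.01, -0.002], [0.005, -0.01, -0.002], [0.006, -0.009, -0.002], [0.008, -0.008, -0.003]]
```

```bash
python3 -m inch '{"travel":[[-0.006,-0.009,-0.002],[-0.004,-0.01,-0.002],[-0.003,-0.011,-0.002],[-0.001,-0.011,-0.002],[0,-0.011,-0.002]],"rot":[[-0.0017,-0.0012,-0.0236],[-0.0017,-0.0012,-0.0236],[-0.0017,-0.0012,-0.0236],[-0.0017,-0.0012,-0.0236],[-0.0017,-0.0012,-0.0236]]}' && python3 -m inch '{"travel":[[0.002,-0.011,-0.002],[0.004,-0.01,-0.002],[0.005,-0.01,-0.002],[0.006,-0.009,-0.002],[0.008,-0.008,-0.003]],"rot":[[-0.0017,-0.0012,-0.0236],[-0.0017,-0.0012,-0.0236],[-0.0017,-0.0012,-0.0236],[-0.0017,-0.0012,-0.0236],[-0.0017,-0.0012,-0.0236]]}'
python3 - <<'E'
from h import *
print(get_state()["qpos"])
plan([.562,.2049,.20],yawR(170.3),rstep=8.6)
E
```

```text
clock: 8.22
tcp_pos: [0.5493, 0.077, 0.2113]
eef_rot: [-176.5, -1.0, 45.7]
wrist_force: [0.0, -0.2, -2.2]
opening: 0.0073
grasp_force: 59.3
clock: 8.85
tcp_pos: [0.5398, 0.0905, 0.2153]
eef_rot: [179.9, -0.1, 88.3]
wrist_force: [-0.7, -0.2, -0.1]
opening: 0.0073
grasp_force: 59.3
[ 9.46991080e+00  1.81319741e+01 -9.55168169e+00  6.21749168e+01
  8.34232854e-02  1.01216713e+02]
n 10 rot/row [0.0, -0.0, -0.0228]  total mm [ 22.2 114.4 -15.3]
[[0.038, 0.006, 0.005], [0.037, 0.012, 0.005], [0.035, 0.017, 0.005], [0.032, 0.022, 0.005], [0.029, 0.026, 0.005], [0.025, 0.03, 0.005], [0.02, 0.033, 0.005], [0.015, 0.036, 0.005], [0.01, 0.037, 0.005], [0.005, 0.039, 0.005]]
```

```bash
python3 -m inch '{"travel":[[0.038,0.006,0.005],[0.037,0.012,0.005],[0.035,0.017,0.005],[0.032,0.022,0.005],[0.029,0.026,0.005]],"rot":[[0,0,-0.0228],[0,0,-0.0228],[0,0,-0.0228],[0,0,-0.0228],[0,0,-0.0228]]}' && python3 -m inch '{"travel":[[0.025,0.03,0.005],[0.02,0.033,0.005],[0.015,0.036,0.005],[0.01,0.037,0.005],[0.005,0.039,0.005]],"rot":[[0,0,-0.0228],[0,0,-0.0228],[0,0,-0.0228],[0,0,-0.0228],[0,0,-0.0228]]}' && python3 -m inch '{"travel":[[0,0,0],[0,0,0]],"rot":[[0,0,0],[0,0,0]]}'
python3 - <<'E'
from h import *
s=get_state();print(s["tcp_pos"],s["eef_rot"])
f=grab_frame("wrist"); carrier(f,c0=np.array([.562,.2049]))
R0=Rot.from_euler("xyz",s["eef_rot"],degrees=True)
L=R0.inv().apply(cloud(f)-s["tcp_pos"])*1e3
for a,b in((-10,-3),(30,45),(45,60),(60,70)):
    k=L[(abs(L[:,0])<45)&(abs(L[:,1])<9)&(L[:,2]>a)&(L[:,2]<b)]
    if len(k)>5: print(a,b,len(k),np.percentile(k,[2,50,98],axis=0).round(1).tolist())
plan([.562,.2049,.15],yawR(170.3))
cv2.imwrite("pics/w5.png",f["pixels"][:,:,::-1])
for n in("top","scene"):
    f=grab_frame(n);L=R0.inv().apply(cloud(f)-s["tcp_pos"])*1e3;k=L[(abs(L[:,0])<45)&(abs(L[:,1])<9)&(L[:,2]>30)&(L[:,2]<100)]; print(n,len(k),np.percentile(k,[2,50,98],axis=0).round(1).tolist())
E
```

```text
clock: 9.48
tcp_pos: [0.5515, 0.1478, 0.2079]
eef_rot: [179.8, -0.0, 129.3]
wrist_force: [0.8, -0.0, -0.6]
opening: 0.0067
grasp_force: 59.3
clock: 10.1
tcp_pos: [0.563, 0.2051, 0.2005]
eef_rot: [179.9, 0.1, 170.3]
wrist_force: [1.0, 0.1, -0.8]
opening: 0.0074
grasp_force: 59.3
clock: 10.35
tcp_pos: [0.5625, 0.2042, 0.2004]
eef_rot: [179.9, 0.0, 169.9]
wrist_force: [-0.6, -0.0, -1.1]
opening: 0.0072
grasp_force: 59.3
[0.5625041  0.20422812 0.20035402] [1.79899499e+02 4.92806177e-02 1.69935243e+02]
wall- 653 x [-28.8  28.3] y [-77.2 -73.3 -69.6] z 94.3 slope deg 0.1
wall+ 661 x [-29.   27.7] y [70.2 73.9 77.8] z 94.3 slope deg 0.2
pl- 781 x [-33.9  32.6] y [-41.4 -37.4 -33.6] z 87.2 slope deg 0.1
pl+ 792 x [-34.3  33.1] y [34.2 38.  42. ] z 87.2 slope deg 0.1
lip- 1235 x [-39.7  37.2] y [-97.5 -91.3 -85.2] z 78.7 slope deg 0.2
lip+ 1245 x [-40.   37.1] y [85.7 91.9 97.9] z 78.6 slope deg -0.1
-10 -3 2468 [[-30.9, -6.4, -8.5], [8.6, -1.4, -6.8], [33.3, 6.0, -4.4]]
30 45 105 [[32.7, -5.4, 30.3], [33.4, -1.9, 37.2], [33.6, 2.0, 44.8]]
45 60 83 [[32.6, -5.5, 45.6], [33.3, -1.3, 51.9], [33.7, 1.9, 59.9]]
60 70 42 [[32.5, -5.7, 60.4], [33.4, -2.0, 64.2], [33.6, 1.9, 69.5]]
n 2 rot/row [0.0001, 0.0001, -0.0005]  total mm [ -0.5   0.9 -50.4]
travel/row [0.0011 0.0011 0.084 ]
top 70 [[-32.9, -3.5, 31.2], [19.8, -2.6, 52.0], [36.1, 0.6, 69.8]]
scene 205 [[-37.4, -6.6, 31.3], [-9.0, -5.0, 49.2], [33.1, 1.4, 67.2]]
```

View pics/w5.png

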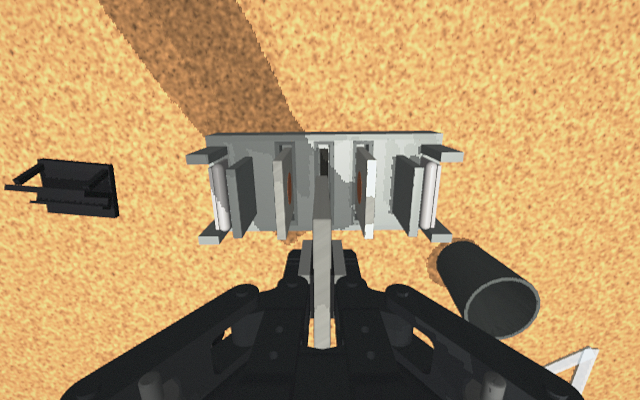

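```bash
python3 -m inch '{"travel":[[0.007,0.009,0.05],[0,0,0.1],[0,0,0.1],[0,0,0.05],[0,0,0]],"rot":[[0,0,-0.0008],[0,0,0],[0,0,0],[0,0,0],[0,0,0]]}'
python3 - <<'E'
from h import *
s=get_state();print(s["tcp_pos"],s["eef_rot"],s["wrist_force"])
f=grab_frame("wrist"); carrier(f,c0=np.array([.562,.2049]))
R0=Rot.from_euler("xyz",s["eef_rot"],degrees=True)
L=R0.inv().apply(cloud(f)-s["tcp_pos"])*1e3
for a,b in((-10,-3),(30,45),(45,60),(60,70)):
    k=L[(abs(L[:,0])<45)&(abs(L[:,1])<9)&(L[:,2]>a)&(L[:,2]<b)]
    if len(k)>5: print(a,b,len(k),np.percentile(k,[2,50,98],axis=0).round(1).tolist())
print("TCP in carrier",((np.array(s["tcp_pos"])[:2]-[.562,.2049])@np.array([[.9857,.1685],[-.1685,.9857]])*1e3).round(1))
E
```

```text
clock: 11.12
tcp_pos: [0.5598, 0.2072, 0.1088]
eef_rot: [180.0, -0.1, 170.3]
wrist_force: [0.0, 0.1, -0.9]
opening: 0.007
grasp_force: 59.3
[0.5598355  0.20721376 0.10879877] [ 1.79976418e+02 -1.09430400e-01  1.70329791e+02] [ 0.03749229  0.14725555 -0.93691159]
wall- 1581 x [-29.2  26.6] y [-77.2 -73.1 -69.4] z 94.2 slope deg -0.1
wall+ 1584 x [-29.7  26.5] y [70.1 73.8 77.9] z 94.2 slope deg 0.2
pl- 1408 x [-34.8  14.6] y [-41.2 -37.  -33.6] z 87.2 slope deg 0.8
pl+ 1412 x [-35.   14.8] y [34.3 37.7 42. ] z 87.2 slope deg -0.6
lip- 2586 x [-39.9  37.7] y [-98.4 -93.3 -86.2] z 78.8 slope deg 0.2
lip+ 2585 x [-40.2  37.2] y [86.9 93.9 98.5] z 78.8 slope deg -0.0
-10 -3 2472 [[-30.7, -6.5, -8.4], [8.9, -1.4, -6.8], [33.3, 5.9, -4.2]]
30 45 110 [[32.8, -5.5, 30.1], [33.4, -1.9, 37.3], [33.7, 2.0, 44.8]]
45 60 79 [[32.6, -5.6, 46.1], [33.4, -1.9, 52.5], [33.8, 1.8, 59.3]]
60 70 46 [[32.9, -5.3, 60.7], [33.4, -1.6, 64.8], [33.7, 1.9, 69.6]]
TCP in carrier [-2.5  1.9]
```

```bash
python3 -m inch '{"travel":[[0,0.001,0.03],[0,0,0.03],[0,0,0.01],[0,0,0]],"rot":[[0,0,0],[0,0,0],[0,0,0],[0,0,0]]}';python3 -m inch '{"travel":[[0,0,0.006],[0,0,0]],"rot":[[0,0,0],[0,0,0]]}'; python3 -m inch '{"travel":[[0,0,0.006],[0,0,0]],"rot":[[0,0,0],[0,0,0]]}'
```

```text
clock: 11.68
tcp_pos: [0.5608, 0.2079, 0.089]
eef_rot: [179.9, 0.0, 170.3]
wrist_force: [0.4, -0.5, -1.0]
opening: 0.0072
grasp_force: 59.3
clock: 11.92
tcp_pos: [0.5611, 0.208, 0.0876]
eef_rot: [179.9, 0.1, 170.3]
wrist_force: [-0.2, 0.1, -1.0]
opening: 0.0071
grasp_force: 59.3
clock: 12.18
tcp_pos: [0.561, 0.208, 0.0856]
eef_rot: [179.9, 0.0, 170.3]
wrist_force: [0.2, 0.1, -1.1]
opening: 0.0071
grasp_force: 59.3
```

```bash
python3 -m inch '{"travel":[[0,0,0.006],[0,0,0]],"rot":[[0,0,0],[0,0,0]]}';python3 -m inch '{"travel":[[0,0,0.005],[0,0,0]],"rot":[[0,0,0],[0,0,0]]}'
```

```text
clock: 12.42
tcp_pos: [0.5609, 0.208, 0.0837]
eef_rot: [179.9, 0.0, 170.3]
wrist_force: [-0.3, -0.2, -1.5]
opening: 0.0069
grasp_force: 59.3
clock: 12.68
tcp_pos: [0.5612, 0.2081, 0.0825]
eef_rot: [179.9, 0.1, 170.3]
wrist_force: [0.1, 1.1, -1.1]
opening: 0.0069
grasp_force: 59.6
```

```bash
python3 -m inch '{"travel":[[0,0,0.005],[0,0,0]],"rot":[[0,0,0],[0,0,0]]}';python3 -m inch '{"travel":[[0,0,0.005],[0,0,0]],"rot":[[0,0,0],[0,0,0]]}'
```

```text
clock: 12.92
tcp_pos: [0.5614, 0.2081, 0.0824]
eef_rot: [179.9, 0.1, 170.3]
wrist_force: [-2.2, -0.7, 8.9]
opening: 0.0071
grasp_force: 60.8
clock: 13.18
tcp_pos: [0.5614, 0.2081, 0.0824]
eef_rot: [179.8, 0.2, 170.3]
wrist_force: [-4.9, -1.4, 17.2]
opening: 0.0072
grasp_force: 62.3
```

```bash
python3 -m inch '{"travel":[[0,0,-0.006],[0,0,0]],"rot":[[0,0,0],[0,0,0]]}'; python3 -m inch '{"travel":[[0,0,0],[0,0,0],[0,0,0],[0,0,0]],"rot":[[0,0,0],[0,0,0],[0,0,0],[0,0,0]]}' -0.45; python3 -m inch '{"travel":[[0,0,-0.04],[0,0,-0.08],[0,0,-0.14],[0,0,-0.2],[0,0,0]],"rot":[[0,0,0],[0,0,0],[0,0,0],[0,0,0],[0,0,0]]}'
python3 - <<'E'
from h import *
s=get_state();print(s["tcp_pos"],s["eef_rot"],s["wrist_force"])
f=grab_frame("wrist");c0=np.array([.562,.2049]);carrier(f,c0=c0)
P=cloud(f);x=np.array([.9857,-.1685]);y=np.array([.1685,.9857]);L=np.c_[(P[:,:2]-c0)@x,(P[:,:2]-c0)@y,P[:,2]]*1e3
k=L[(abs(L[:,0])<45)&(abs(L[:,1])<15)&(L[:,2]>80)&(L[:,2]<100)];print("plate",len(k),np.percentile(k,[2,50,98],axis=0).round(1).tolist())
cv2.imwrite("pics/w6.png",f["pixels"][:,:,::-1])
E
```

```text
clock: 13.42
tcp_pos: [0.5614, 0.208, 0.0824]
eef_rot: [179.9, 0.1, 170.3]
wrist_force: [-2.1, -0.7, 8.7]
opening: 0.0072
grasp_force: 61.0
clock: 13.92
tcp_pos: [0.561, 0.208, 0.0809]
eef_rot: [179.9, 0.0, 170.3]
wrist_force: [-0.9, 1.2, 0.3]
opening: 0.0235
grasp_force: 0.0
clock: 14.55
tcp_pos: [0.5643, 0.209, 0.2259]
eef_rot: [179.5, 0.7, 170.3]
wrist_force: [0.3, -0.0, -0.2]
opening: 0.0234
grasp_force: 0.0
[0.56433539 0.20902061 0.22586111] [179.54020577   0.65024685 170.33846445] [ 0.3029205  -0.04265158 -0.20845877]
wall- 565 x [-28.9  28.3] y [-77.4 -73.3 -69.6] z 94.3 slope deg 0.0
wall+ 550 x [-28.8  27.6] y [70.3 74.  77.9] z 94.2 slope deg 0.2
pl- 660 x [-34.1  33.1] y [-41.4 -37.4 -33.7] z 87.2 slope deg 0.0
pl+ 658 x [-34.4  33.1] y [34.3 38.  42.1] z 87.3 slope deg 0.1
lip- 1036 x [-39.7  37. ] y [-97.5 -91.4 -85.2] z 78.7 slope deg 0.2
lip+ 1006 x [-40.   36.9] y [85.8 91.9 97.9] z 78.8 slope deg -0.0
plate 669 [[-34.3, -2.3, 87.0], [-2.1, 1.5, 89.2], [33.5, 5.2, 90.7]]
```

View pics/w6.png

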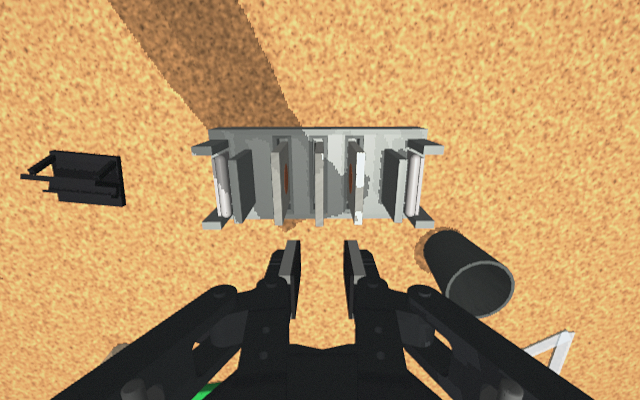

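Run:
```python
from h import *
plan([.5537,-.2803,.19],yawR(97.8),rstep=7.5)
```

```text
n 10 rot/row [0.0001, 0.0, 0.0201]  total mm [  -9.1 -488.8  -32.9]
[[-0.024, -0.161, 0.01], [-0.044, -0.157, 0.01], [-0.064, -0.15, 0.011], [-0.082, -0.141, 0.011], [-0.099, -0.129, 0.011], [-0.115, -0.116, 0.011], [-0.129, -0.1, 0.011], [-0.14, -0.083, 0.011], [-0.15, -0.065, 0.011], [-0.157, -0.045, 0.011]]
```

```bash
python3 -m inch '{"travel":[[-0.024,-0.161,0.01],[-0.044,-0.157,0.01],[-0.064,-0.15,0.011],[-0.082,-0.141,0.011],[-0.099,-0.129,0.011]],"rot":[[0.0001,0,0.0201],[0.0001,0,0.0201],[0.0001,0,0.0201],[0.0001,0,0.0201],[0.0001,0,0.0201]]}' 0.1 && python3 -m inch '{"travel":[[-0.115,-0.116,0.011],[-0.129,-0.1,0.011],[-0.14,-0.083,0.011],[-0.15,-0.065,0.011],[-0.157,-0.045,0.011]],"rot":[[0.0001,0,0.0201],[0.0001,0,0.0201],[0.0001,0,0.0201],[0.0001,0,0.0201],[0.0001,0,0.0201]]}' && python3 -m inch '{"travel":[[0,0,0],[0,0,0]],"rot":[[0,0,0],[0,0,0]]}'
python3 - <<'E'
from h import *
s=get_state();print(s["tcp_pos"],s["eef_rot"],np.round(s["qpos"],0))
f=grab_frame("wrist");cv2.imwrite("pics/w7.png",f["pixels"][:,:,::-1])
P=cloud(f);P=P[(abs(P[:,0]-.554)<.13)&(abs(P[:,1]+.28)<.09)]
for lo,hi in((.028,.042),(.06,.075)):
    k=P[(P[:,2]>lo)&(P[:,2]<hi)];r=cv2.minAreaRect(k[:,:2].astype(np.float32)*1000);print(lo,len(k),np.round(r[0],1),np.round(r[1],1),round(r[2],1),np.median(k[:,2]))
E
```

```text
clock: 15.22
tcp_pos: [0.5549, -0.038, 0.2019]
eef_rot: [-179.9, -0.1, 133.9]
wrist_force: [0.8, 0.4, -0.4]
opening: 0.0467
grasp_force: 0.0
clock: 15.85
tcp_pos: [0.551, -0.2826, 0.1857]
eef_rot: [-179.7, 0.0, 97.7]
wrist_force: [0.3, 0.9, -0.0]
opening: 0.0469
grasp_force: 0.0
clock: 16.1
tcp_pos: [0.5511, -0.2809, 0.1859]
eef_rot: [-179.7, -0.0, 98.0]
wrist_force: [0.2, 0.6, -0.4]
opening: 0.0471
grasp_force: 0.0
[ 0.55112324 -0.280882    0.18593442] [-1.79701758e+02 -5.03190038e-03  9.79873948e+01] [-27.  26.  -1.  63.  -0.  55.]
0.028 10170 [ 554.8 -283.3] [176.4  60.5] 7.5 0.03334896125216678
0.06 697 [ 555.  -282.7] [11.8 43.4] 7.9 0.06727979641531148
```

View pics/w7.png

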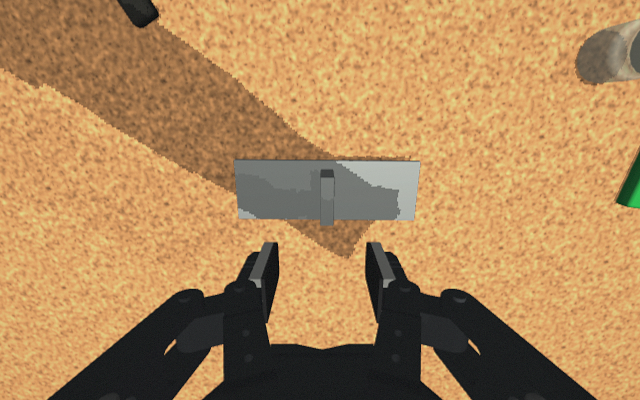

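```bash
python3 -m inch '{"travel":[[-0.004,0.011,0.05],[0,0,0.13],[0,0,0.13],[0,0,0.103],[0,0,0]],"rot":[[0,0,0.0008],[0,0,0],[0,0,0],[0,0,0],[0,0,0]]}' && python3 -m inch '{"travel":[[0,0,0],[0,0,0],[0,0,0],[0,0,0],[0,0,0]],"rot":[[0,0,0],[0,0,0],[0,0,0],[0,0,0],[0,0,0]]}' -1
```

```text
clock: 16.77
tcp_pos: [0.5531, -0.2802, 0.06]
eef_rot: [-179.5, -0.1, 97.8]
wrist_force: [-0.1, 0.1, 0.3]
opening: 0.0465
grasp_force: 0.0
clock: 17.4
tcp_pos: [0.5562, -0.2829, 0.0648]
eef_rot: [-180.0, 0.2, 97.7]
wrist_force: [-0.1, 0.8, 6.1]
opening: 0.0111
grasp_force: 60.7
```

```bash
python3 -m inch '{"travel":[[0,0,-0.06],[0,0,-0.13],[0,0,-0.18],[0,0,-0.18],[0,0,0]],"rot":[[0,0,0],[0,0,0],[0,0,0],[0,0,0],[0,0,0]]}'
python3 - <<'E'
from h import *
s=get_state();print(s["tcp_pos"],s["eef_rot"],s["opening"],s["grasp_force"])
plan([.561,.2065,.25],yawR(170.3),rstep=7.5)
E
```

```text
clock: 18.02
tcp_pos: [0.5581, -0.2835, 0.2335]
eef_rot: [179.7, 0.4, 97.7]
wrist_force: [1.0, -0.2, -2.8]
opening: 0.0112
grasp_force: 59.6
[ 0.55812804 -0.28349298  0.23348739] [179.71658309   0.44263411  97.68081254] 0.011215340686461805 59.64434266090393
n 10 rot/row [-0.0, 0.0002, -0.0202]  total mm [  2.9 490.   16.5]
[[0.162, 0.023, -0.007], [0.158, 0.043, -0.006], [0.151, 0.063, -0.006], [0.142, 0.081, -0.006], [0.13, 0.098, -0.006], [0.117, 0.114, -0.006], [0.101, 0.128, -0.006], [0.084, 0.14, -0.006], [0.066, 0.149, -0.006], [0.047, 0.157, -0.006]]
```

```bash
python3 -m inch '{"travel":[[0.162,0.023,-0.007],[0.158,0.043,-0.006],[0.151,0.063,-0.006],[0.142,0.081,-0.006],[0.13,0.098,-0.006]],"rot":[[0,0.0002,-0.0202],[0,0.0002,-0.0202],[0,0.0002,-0.0202],[0,0.0002,-0.0202],[0,0.0002,-0.0202]]}' && python3 -m inch '{"travel":[[0.117,0.114,-0.006],[0.101,0.128,-0.006],[0.084,0.14,-0.006],[0.066,0.149,-0.006],[0.047,0.157,-0.006]],"rot":[[0,0.0002,-0.0202],[0,0.0002,-0.0202],[0,0.0002,-0.0202],[0,0.0002,-0.0202],[0,0.0002,-0.0202]]}' && python3 -m inch '{"travel":[[0,0,0],[0,0,0]],"rot":[[0,0,0],[0,0,0]]}'
cat >> h.py <<'E'
def held():
    s=get_state();p=np.array(s["tcp_pos"]);R0=Rot.from_euler("xyz",s["eef_rot"],degrees=True);print(p.round(4),np.round(s["eef_rot"],2),np.round(s["wrist_force"],1))
    f=grab_frame("wrist");L=R0.inv().apply(cloud(f)-p)*1e3
    k=L[(abs(L[:,0])<45)&(abs(L[:,1])<105)&(L[:,2]>24)&(L[:,2]<40)]
    r=cv2.minAreaRect(k[:,:2].astype(np.float32));print("panel",len(k),np.percentile(k,[1,50,99],axis=0).round(1).tolist(),np.round(r[0],1),np.round(r[1],1),round(r[2],1))
    A=np.c_[k[:,:2],np.ones(len(k))];c=np.linalg.lstsq(A,k[:,2],rcond=None)[0];print("tilt deg about",np.degrees(c[:2]).round(2),"z0",c[2].round(1))
    e=k[(k[:,1]>-80)&(k[:,1]<80)]
    for sgn in(-1,1):
        m=k[(sgn*k[:,1]>70)]; print("end",sgn,len(m),np.percentile(sgn*m[:,1],99).round(1) if len(m) else "")
    return f
E
python3 - <<'E'
from h import *
f=held(); carrier(f,c0=np.array([.562,.2049])); cv2.imwrite("pics/w8.png",f["pixels"][:,:,::-1])
for n in("top","scene"):
    f=grab_frame(n);P=cloud(f);P=P[(P[:,2]>.205)&(P[:,2]<.226)&(abs(P[:,0]-.56)<.1)&(abs(P[:,1]-.207)<.12)];r=cv2.minAreaRect(P[:,:2].astype(np.float32)*1e3);print(n,len(P),np.round(r[0],1),np.round(r[1],1),round(r[2],1));carrier(f,c0=np.array([.562,.2049]))
E
```

```text
clock: 18.65
tcp_pos: [0.5557, -0.0354, 0.2358]
eef_rot: [-179.8, -0.5, 134.3]
wrist_force: [0.2, 0.5, -0.9]
opening: 0.011
grasp_force: 59.5
clock: 19.27
tcp_pos: [0.5572, 0.2091, 0.2458]
eef_rot: [179.9, -0.8, 170.6]
wrist_force: [1.5, -0.2, -1.7]
opening: 0.011
grasp_force: 59.5
clock: 19.52
tcp_pos: [0.5573, 0.2075, 0.2461]
eef_rot: [179.9, -0.8, 170.4]
wrist_force: [-1.0, -0.5, -1.8]
opening: 0.0111
grasp_force: 59.5
[0.5573 0.2075 0.2461] [179.88  -0.82 170.4 ] [-1.  -0.5 -1.8]
panel 24777 [[-27.0, -87.7, 30.2], [8.7, -1.4, 31.6], [31.2, 84.4, 34.2]] [ 1.2 -1.6] [ 61.  176.5] 0.0
tilt deg about [-0.   -0.03] z0 31.6
end -1 3280 89.1
end 1 2702 85.9
wall- 228 x [-29.4  -3.1] y [-77.3 -73.4 -69.6] z 94.3 slope deg -0.4
wall+ 226 x [-29.6  -3.1] y [70.4 74.  77.7] z 94.4 slope deg 0.2
pl- 292 x [-34.6  -1.1] y [-41.5 -37.5 -33.7] z 87.3 slope deg 0.5
pl+ 288 x [-34.7  -1. ] y [34.3 37.9 42. ] z 87.3 slope deg 0.0
lip- 489 x [-39.8   1.3] y [-97.4 -91.5 -85.2] z 78.7 slope deg 5.1
lip+ 491 x [-40.2   1.4] y [85.8 91.8 97.6] z 78.7 slope deg -4.5
top 1035 [550.1 189. ] [135.7  59.8] 80.2
wall- 29 x [-30.6  26.9] y [-74.8 -73.2 -69.4] z 94.8 slope deg -0.4
pl+ 9 x [-37.8 -32.7] y [38.5 41.  43.5] z 87.6 slope deg -6.4
lip- 123 x [-39.9  29.5] y [-98.8 -90.5 -84.2] z 78.6 slope deg 1.4
scene 1023 [555.7 205.6] [177.8  64.2] 80.2
wall- 57 x [-30.1  31.8] y [-77.9 -73.8 -69.1] z 96.4 slope deg -0.2
wall+ 57 x [-27.7  30. ] y [68.8 74.  78.7] z 95.8 slope deg 0.2
pl- 74 x [-31.9  35.7] y [-42.  -38.3 -32.7] z 89.0 slope deg -0.1
pl+ 73 x [-33.1  34.8] y [33.9 37.2 43. ] z 89.5 slope deg 0.2
lip- 116 x [-33.1  39.8] y [-98.8 -95.5 -86. ] z 76.9 slope deg 1.6
lip+ 77 x [-36.9  39.9] y [86.5 95.9 99.5] z 78.5 slope deg -0.8
```

View pics/w8.png

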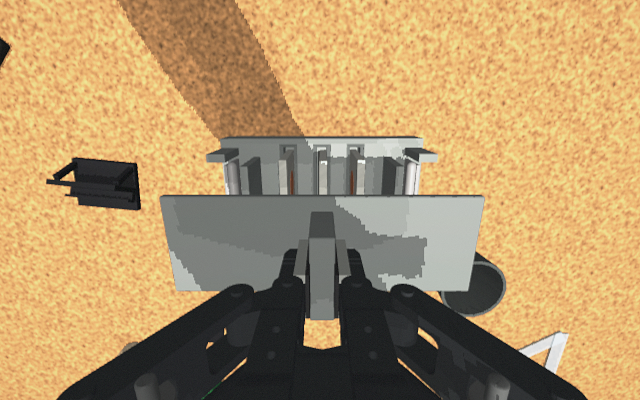

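Run:
```python
from h import *
plan([.5631,.2066,.170],yawR(170.3))
```

```text
n 2 rot/row [0.0003, -0.001, -0.0]  total mm [  5.2  -0.  -77.1]
[[-0.01, 0.001, 0.128], [-0.009, 0.001, 0.128]]
```

```bash
python3 -m inch '{"travel":[[-0.01,0.001,0.05],[-0.009,0.001,0.08],[0,0,0.08],[0,0,0.045],[0,0,0]],"rot":[[0.0003,-0.001,0],[0.0003,-0.001,0],[0,0,0],[0,0,0],[0,0,0]]}'
python3 - <<'E'
from h import *
f=held(); carrier(f,c0=np.array([.562,.2049]))
s=get_state();print("TCP in carrier",((np.array(s["tcp_pos"])[:2]-[.562,.2049])@np.array([[.9857,.1685],[-.1685,.9857]])*1e3).round(1))
E
```

```text
clock: 20.3
tcp_pos: [0.563, 0.2069, 0.1701]
eef_rot: [-180.0, -0.1, 170.3]
wrist_force: [0.7, -0.4, -1.7]
opening: 0.011
grasp_force: 59.5
[0.563  0.2069 0.1701] [-1.7996e+02 -9.0000e-02  1.7035e+02] [ 0.7 -0.4 -1.7]
panel 24803 [[-27.0, -87.7, 30.1], [8.7, -1.4, 31.6], [31.2, 84.4, 34.1]] [ 0.9 -1.7] [ 61.4 176.5] 0.0
tilt deg about [-0.02 -0.02] z0 31.6
end -1 3278 89.1
end 1 2704 85.9
wall- 192 x [-29.8 -18.4] y [-77.1 -73.3 -69.6] z 94.2 slope deg -0.3
wall+ 195 x [-30.  -18.4] y [70.2 73.9 77.8] z 94.1 slope deg -0.0
pl- 311 x [-34.9 -16.5] y [-41.4 -37.3 -33.7] z 87.3 slope deg 0.0
pl+ 312 x [-35.1 -16.4] y [34.3 37.9 41.9] z 87.2 slope deg 0.0
lip- 585 x [-39.9 -13.9] y [-97.8 -93.1 -85.3] z 78.2 slope deg 11.7
lip+ 593 x [-40.3 -13.9] y [85.9 93.5 98.6] z 78.3 slope deg -11.4
TCP in carrier [1.3 2.7]
```

```bash
python3 -m inch '{"travel":[[0.001,-0.001,0.03],[0,0,0.03],[0,0,0.014],[0,0,0],[0,0,0]],"rot":[[0,0,0],[0,0,0],[0,0,0],[0,0,0],[0,0,0]]}'; python3 -m inch '{"travel":[[0,0,0.006],[0,0,0]],"rot":[[0,0,0],[0,0,0]]}'; python3 -m inch '{"travel":[[0,0,0.006],[0,0,0]],"rot":[[0,0,0],[0,0,0]]}'
```

```text
clock: 20.98
tcp_pos: [0.5635, 0.2077, 0.149]
eef_rot: [180.0, 0.0, 170.4]
wrist_force: [0.2, 0.1, -3.0]
opening: 0.0109
grasp_force: 59.6
clock: 21.22
tcp_pos: [0.5633, 0.2076, 0.147]
eef_rot: [180.0, 0.0, 170.4]
wrist_force: [-0.6, -0.0, -0.8]
opening: 0.011
grasp_force: 59.6
clock: 21.48
tcp_pos: [0.5632, 0.2076, 0.1451]
eef_rot: [180.0, 0.0, 170.4]
wrist_force: [0.1, -0.6, -1.1]
opening: 0.011
grasp_force: 59.6
```

```bash
for i in 1; do python3 -m inch '{"travel":[[0,0,0.006],[0,0,0]],"rot":[[0,0,0],[0,0,0]]}'; python3 -m inch '{"travel":[[0,0,0.006],[0,0,0]],"rot":[[0,0,0],[0,0,0]]}';  done
```

```text
clock: 21.72
tcp_pos: [0.5635, 0.2075, 0.1436]
eef_rot: [180.0, 0.0, 170.4]
wrist_force: [-0.5, -0.5, -0.2]
opening: 0.0108
grasp_force: 59.8
clock: 21.98
tcp_pos: [0.5637, 0.2071, 0.1429]
eef_rot: [180.0, 0.1, 170.4]
wrist_force: [-2.0, -3.6, 7.3]
opening: 0.0111
grasp_force: 60.7
```

```bash
python3 -m inch '{"travel":[[0,-0.001,0.005],[0,0,0]],"rot":[[0,0,0],[0,0,0]]}'; python3 -m inch '{"travel":[[0,-0.001,0.005],[0,0,0]],"rot":[[0,0,0],[0,0,0]]}'
python3 - <<'E'
from h import *
s=get_state();print(s["wrist_force"],s["moment"]);held()
E
```

```text
clock: 22.22
tcp_pos: [0.564, 0.2073, 0.1423]
eef_rot: [179.9, 0.2, 170.4]
wrist_force: [-2.8, -2.6, 10.4]
opening: 0.0108
grasp_force: 61.3
clock: 22.48
tcp_pos: [0.5644, 0.2073, 0.1417]
eef_rot: [179.8, 0.2, 170.4]
wrist_force: [-3.8, -4.4, 13.2]
opening: 0.0109
grasp_force: 61.9
[-3.75536431 -4.37360339 13.16664557] [0.04234918 0.65344126 0.17184445]
[0.5644 0.2073 0.1417] [179.84   0.23 170.41] [-3.8 -4.4 13.2]
panel 24745 [[-26.7, -87.5, 29.7], [8.8, 2.4, 31.6], [31.3, 84.5, 34.0]] [ 1.5 -1.4] [176.3  60.5] 90.0
tilt deg about [-0.16 -0.57] z0 31.6
end -1 3168 88.9
end 1 2768 86.1
```

```bash
python3 -m inch '{"travel":[[0,-0.003,0],[0,0,0],[0,0,0]],"rot":[[0,0,0],[0,0,0],[0,0,0]]}'
python3 - <<'E'
from h import *
held()
E
```

```text
clock: 22.9
tcp_pos: [0.5643, 0.207, 0.1417]
eef_rot: [179.8, 0.2, 170.4]
wrist_force: [-3.0, -1.7, 14.4]
opening: 0.0115
grasp_force: 61.7
[0.5643 0.207  0.1417] [179.77   0.23 170.42] [-3.  -1.7 14.4]
panel 24735 [[-26.6, -87.5, 29.7], [8.8, 1.9, 31.5], [31.3, 84.6, 34.0]] [ 1.5 -1.5] [177.   60.6] 89.9
tilt deg about [-0.14 -0.51] z0 31.6
end -1 3189 89.0
end 1 2773 86.1
```

```bash
python3 -m inch '{"travel":[[0,0,0],[0,0,0],[0,0,0]],"rot":[[0.002,0,0],[0,0,0],[0,0,0]]}'
python3 - <<'E'
from h import *
held();print(get_state()["moment"])
E
```

```text
clock: 23.32
tcp_pos: [0.5647, 0.2068, 0.1414]
eef_rot: [-179.5, 0.3, 170.4]
wrist_force: [-1.9, -1.4, 11.8]
opening: 0.011
grasp_force: 61.5
[0.5647 0.2068 0.1414] [-179.46    0.28  170.41] [-1.9 -1.4 11.8]
panel 24753 [[-26.7, -87.6, 30.0], [8.8, -0.3, 31.6], [31.2, 84.4, 34.0]] [ 1.2 -1.8] [176.8  61.3] 89.8
tilt deg about [-0.12 -0.16] z0 31.6
end -1 3233 89.1
end 1 2722 86.0
[-0.10573835  0.36096752  0.01702157]
```

```bash
python3 -m inch '{"travel":[[0,0,0.005],[0,0,0]],"rot":[[-0.001,0,0],[0,0,0]]}'; python3 -m inch '{"travel":[[0,0,0.005],[0,0,0]],"rot":[[0,0,0],[0,0,0]]}'
python3 - <<'E'
from h import *
held();print(get_state()["moment"])
E
```

```text
clock: 23.62
tcp_pos: [0.565, 0.2067, 0.1401]
eef_rot: [-179.8, 0.3, 170.4]
wrist_force: [-0.6, -1.2, 12.2]
opening: 0.0113
grasp_force: 61.6
clock: 23.88
tcp_pos: [0.5652, 0.2067, 0.1381]
eef_rot: [-179.8, 0.3, 170.4]
wrist_force: [0.3, -0.2, 7.0]
opening: 0.0111
grasp_force: 60.9
[0.5652 0.2067 0.1381] [-179.8     0.33  170.41] [ 0.3 -0.2  7. ]
panel 24796 [[-26.9, -87.8, 30.1], [8.7, -2.4, 31.6], [31.2, 84.3, 34.2]] [ 1.2 -1.7] [ 61.3 176.6] 0.3
tilt deg about [-0.01  0.11] z0 31.6
end -1 3286 89.2
end 1 2699 85.9
[-0.21963477 -0.15943004  0.02090652]
```

```bash
python3 -m inch '{"travel":[[0,0,0.006],[0,0,0]],"rot":[[0,0,0],[0,0,0]]}'; python3 -m inch '{"travel":[[0,0,0.006],[0,0,0]],"rot":[[0,0,0],[0,0,0]]}';python3 -m inch '{"travel":[[0,0,0.006],[0,0,0]],"rot":[[0,0,0],[0,0,0]]}'
```

```text
clock: 24.18
tcp_pos: [0.5635, 0.2067, 0.1332]
eef_rot: [-179.7, 0.0, 170.4]
wrist_force: [2.2, 2.0, -7.4]
opening: 0.0113
grasp_force: 58.6
clock: 24.42
tcp_pos: [0.5625, 0.2064, 0.1313]
eef_rot: [-179.7, -0.1, 170.4]
wrist_force: [-0.3, 2.9, -6.0]
opening: 0.0107
grasp_force: 58.9
clock: 24.68
tcp_pos: [0.5627, 0.2064, 0.131]
eef_rot: [-179.7, 0.0, 170.4]
wrist_force: [-2.0, 2.3, 2.3]
opening: 0.0113
grasp_force: 60.1
```

```bash
python3 -m inch '{"travel":[[0,0,0.006],[0,0,0]],"rot":[[0,0,0],[0,0,0]]}'; python3 -m inch '{"travel":[[0,0,0.006],[0,0,0.004],[0,0,0]],"rot":[[0,0,0],[0,0,0],[0,0,0]]}'
python3 - <<'E'
from h import *
held();print(get_state()["moment"])
E
```

```text
clock: 24.92
tcp_pos: [0.5628, 0.2063, 0.1309]
eef_rot: [-179.7, 0.1, 170.4]
wrist_force: [-6.1, 1.7, 13.0]
opening: 0.0113
grasp_force: 61.7
clock: 25.3
tcp_pos: [0.5628, 0.2063, 0.1308]
eef_rot: [-179.8, 0.2, 170.4]
wrist_force: [-11.2, -1.1, 28.5]
opening: 0.0111
grasp_force: 64.1
[0.5628 0.2063 0.1308] [-1.7979e+02  1.6000e-01  1.7043e+02] [-11.2  -1.1  28.5]
panel 24847 [[-26.9, -87.6, 30.0], [8.8, -0.8, 31.5], [31.2, 84.5, 34.2]] [ 1.3 -1.6] [176.5  60.9] 89.9
tilt deg about [ 0.05 -0.21] z0 31.5
end -1 3266 89.1
end 1 2757 85.9
[0.04317836 2.08901099 0.07599661]
```

```bash
python3 -m inch '{"travel":[[0.008,0,0],[0,0,0],[0,0,0]],"rot":[[0,0,0],[0,0,0],[0,0,0]]}'
python3 - <<'E'
from h import *
s=get_state();print(s["tcp_pos"],s["wrist_force"],s["moment"])
f=grab_frame("scene");im=f["pixels"][:,:,::-1];cv2.imwrite("pics/s9.png",cv2.resize(im[120:260,250:470],None,fx=3.5,fy=3.5,interpolation=cv2.INTER_CUBIC))
for n,f in(("scene",f),("top",grab_frame("top")),("wrist",grab_frame("wrist"))):
    P=cloud(f);c0=np.array([.562,.2049]);x=np.array([.9857,-.1685]);y=np.array([.1685,.9857]);L=np.c_[(P[:,:2]-c0)@x,(P[:,:2]-c0)@y,P[:,2]]*1e3
    for a,b in((-88,-60),(60,88)):
        k=L[(abs(L[:,0])<32)&(L[:,1]>a)&(L[:,1]<b)&(L[:,2]>92)&(L[:,2]<112)]
        if len(k)>5: print(n,a,b,len(k),np.median(k[:,2]).round(1),np.percentile(k[:,:2],[1,99],axis=0).round(1).tolist())
E
```

```text
clock: 25.72
tcp_pos: [0.5627, 0.2064, 0.1308]
eef_rot: [-179.8, 0.4, 170.4]
wrist_force: [-5.5, -2.6, 25.3]
opening: 0.0105
grasp_force: 63.6
[0.5626969  0.20637063 0.13080992] [-5.54512792 -2.60779451 25.29527277] [-0.21629175  1.16405     0.07787523]
scene -88 -60 189 101.5 [[-30.9, -87.7], [31.1, -60.5]]
scene 60 88 169 101.4 [[-30.0, 60.3], [29.3, 87.4]]
top -88 -60 292 99.9 [[-31.3, -84.9], [26.0, -60.2]]
wrist -88 -60 4674 99.3 [[-30.4, -87.4], [28.0, -60.3]]
wrist 60 88 4704 99.3 [[-30.7, 60.2], [28.3, 87.1]]
```

View pics/s9.png

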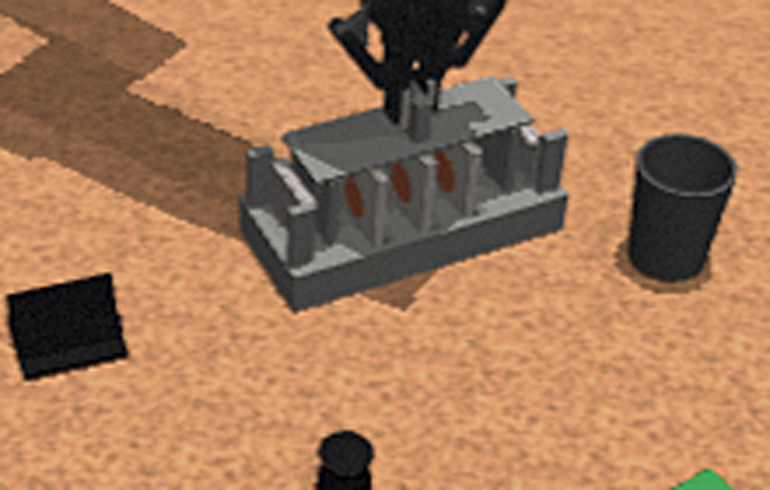

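The last picture (crop) shows the cover flat on both end walls (panel from about (290,140) to (530,110)), with all three plates standing beneath it (edges near columns 380, 428 and 472). The panel top measures 99.3 mm at both ends in the wrist view. Allowing for that view's usual 0.7 mm low reading, this matches 100 mm, so the cover is fully down, pressed with 25 N and still gripped.

```bash
python3 -c "from bench import *; print(job_done())"
```

```text
the job is handed in; nothing more can be done
None
```

The plate is standing in the carrier's middle slot, and the cover is snapped down at both ends. I handed the job in at about 26 s with the gripper still holding the cover and pressing down with about 25 N.

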